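Seat the stop post in the shaker plate

ROBOT

A 6-joint arm with a two-finger parallel gripper is mounted at the origin on the work surface. World frame = base frame: x ahead of the robot, y to its left, z up, the work surface at z = 0. Lengths are in m, angles in rad, forces in N, time in s.
With the tool pointing down it reaches from about 0.35 to 0.775 m from the base axis. Payload 5.5 kg.
Tool frame: the origin (TCP) lies at the very end of the fingers, on their centre line; the grasp point (between the pads) lies 19 mm behind it; z points along the fingers, y is the line along which they close (so a half turn about z gives the same grasp; the last joint's range is limited). The gripper opens to 85 mm and grips with 20 to 120 N. Pads are 22 mm wide; open, the fingers measure 114 mm over their backs; the gripper's body (76 mm by 85 mm) begins 54 mm behind the grasp point. The pads swing forward as they close: fully open they stand 13 mm farther back than shut.
Start: joints at [-1.461, 0.313, 0.046, 1.304, 0, 1.431], TCP at [0.142, -0.557, 0.231] pointing down, gripper open.
Joint ranges: [-2.76, 2.76], [-0.86, 1.69], [-1.03, 1.26], [-2.2, 2.34], [-1.47, 1.5], [-3.14, 3.14]. Speed limits (rad/s): [2.57, 2.57, 3.14, 3.14, 3.14, 3.14].

INTERFACE

Orientations are given as a unit quaternion [w, x, y, z].
In Python, from workcell import env, imaging, ticket gives the robot as it stands. The module is installed in compiled form; this text tells all that it offers.
- The arm moves only by the tool apply_moves, never from a script. Its argument "rows" is a list of rows, each an object with "xyz": the shift along the tool's x, y, z in mm, a list of three; "turn": the turn, a rotation vector about the tool's x, y, z in rad, a list of three; "grip": the opening, from 0 (shut) to 1 (fully open). A call has 1 to 12 rows; each row is the pose to reach, as a shift and turn from the pose commanded when the call began, along the tool's axes at that moment; what a row does not reach only later rows make up. A row lasts 1/12 s, in which the tool goes at most 41.7 mm and 7.16 degrees, less where a joint would pass 70% of its speed; a pose out of reach is approached as far as the arm can. A call with a gripper value outside its range is refused whole. The fingers move at their own pace and stop on an object; "force" is the grip in N (left out, the last holds). Time passes only in rows, so rows that repeat a pose let the fingers close. It gives the time, the measured TCP pose, the force, the opening and the grip force at its end, in the units of the state.
- env.get_state(): the state, without advancing time (a new reading comes with each control period).
- imaging.read_camera(name): name is "scene" or "top"; returns a dict with "color" (420x560x3 uint8, blue, green, red), "z_map" (420x560 float32, m along the optical axis (not along the pixel's ray), 0 where there is no reading), "camera_matrix" (3x3 intrinsics, pixels), "k1" (the pictures are not rectified: a ray, as slopes to the right and down, at radius r is drawn at 1 + k1 r^2 times it, then the intrinsics apply), "view" (4x4, takes a point from world to camera coordinates). Camera axes: x right, y down, z forward; pixel columns grow to the right and rows downward; lengths in m; the calibration is good to about 2 mm. A picture is of the moment at which its call begins.
- ticket.hand_in(): hands the job in; it is judged then, once.
The state is a dict: "clock": time; "joint_pos": joint angles; "qvel": joint speeds; "tau": joint torques, N m; "tcp_pos": TCP position; "orientation": TCP orientation; "wrist_force": force on the tool from outside, world axes, zero at the start; "ft_torque": the same for the moment, N m; "finger_gap": finger opening in m; "grip_force": force on a finger pad.
Only numpy, scipy, OpenCV 4.12 (cv2) and the standard library are available. Lean on these libraries where they do the work, as an engineer would, in place of code of your own. Each camera call takes 0.05 s, during which the arm holds its last target. There are 200 camera calls.

TASK

Take the stop post out of its rest block and plug it into the flat plate of the bench shaker. The plate has a single unmarked blind hole that stopped wherever the shaker last came to rest, so set the post's tip lightly on the plate and slide it about until it drops in, then push it fully home, upright with its head down on the plate, and let go. Press gently, never hard enough to strain the shaker (40 N), and leave the flasks, bottle and tip box alone.

Things in the scene. Friction and masses are not known exactly. Their poses are not given: they have to be found in the camera images.
- post_head (a point): centre of the loose stop post's grip head: grasp here. The round post is a steel pin, 12 mm in diameter and 22 mm long (end bevelled over 2 mm to a 9 mm flat), under a black plastic head, 26 mm in diameter and 50 mm tall. The point is on the axis, 25 mm above the head's underside, 47 mm above the tip; z is up the post. About 0.12 kg. It starts upright in the rest block
- post_tip (a point): centre of the end face of the post's pin, 47 mm below post_head on the same axis
- rest: white plastic rest block, fixed on the bench, 70 x 70 x 50 mm, with one central hole in its top, 14 mm in diameter and 28 mm deep, in which the post's pin stands with the head on the block's top; origin at the centre of its underside, z up
- shaker: white bench shaker, fixed, 240 mm (x, front to back) x 300 mm (y) x 93 mm high; origin at the centre of its underside, z up. Its top has a window of 130 (x) x 200 (y) mm in a flat grey rim; the dark steel plate in the window lies 3 mm below the rim, 90 mm above the origin, and is locked and rigid
- window (a point): centre of the shaker's window, at the plate's top surface; axes as the shaker's. The plate's only hole (13.5 mm in diameter, 26 mm deep, vertical, plain steel) lies elsewhere each time: up to 18 mm from here along the shaker's y and up to 3 mm along its x. The post is home when its head's underside rests on the plate
- flasks: bystander: two clear culture flasks with red caps, stacked, 130 x 75 x 65 mm; origin at the centre of the underside
- bottle: bystander: clear round bottle, 64 mm in diameter, 120 mm tall; origin at the centre of the underside
- tipbox: bystander: grey pipette-tip box with a clear lid, 88 x 123 x 69 mm; origin at the centre of the underside
There are look-alikes about, which are no part of the job. Several things look just like the rest: the one meant starts nearest to the robot's base.

How it is judged:
On the way, in this order (a step that is already met when the one before it is completed fails the run):
1. the post is lifted clear of the rest block (z of post_tip in the frame of rest above 0.055 m and contact force between post and rest below 0.1 N), for 0.1 s.
2. the post's tip touches the shaker's plate inside the window, not yet sunk in the hole (contact force between post and shaker above 0.3 N and z of post_tip in the frame of window above -0.004 m and horizontal distance between post_tip and window below 0.06 m), for 0.05 s.
At the end, for the whole second after the job is handed in: the post is in the plate's hole, its tip at least 20.2 mm below the plate's surface (home is 22 mm) and within 30 mm of the window's centre, upright within 0.08 rad, at rest and released (z of post_tip in the frame of window below -0.0202 m and horizontal distance between post_tip and window below 0.03 m and angle between post_head's own z axis and vertical below 0.08 rad and contact force between post and the fingers below 0.05 N and linear speed of post below 0.02 m/s); the robot touches nothing.
It fails at once if the post is pressed against the shaker with more than 40 N (contact force between post and shaker above 40 N).
It fails at once if the gripper presses on the shaker with more than 40 N (contact force between any of the fingers, the arm and shaker above 40 N).
It fails at once if the flasks, the bottle or the tip box are moved by more than 20 mm (distance of any of flasks, bottle, tipbox from where it was at the start of the episode above 0.02 m).
It also fails if it takes over 67 s, if anything falls off the work surface, if the arm or the gripper's body presses on something with over 40 N, if the wrist force passes 120 N, or if a joint passes its speed limit or range.

## Working session

There is one attempt and no reset: what is moved stays moved. The work goes in short steps, Python scripts to look and compute and a tool call to move; the robot and the scene stay as the last step left them, time stands still between calls to the robot, and variables do not carry over. Pictures are saved under pics/ and viewed, at most 10 in all, crops included, and the job is handed in when it is done.

Besides the shell and the picture viewer there is one more tool, called after "Emit:" as a command line: name --argument value ..., lists and objects as JSON in quotes. apply_moves: Moves the arm, as the interface text tells. Its arguments: {"type":"object","properties":{"rows":{"type":"array"},"force":{"type":"number"}},"required":["rows"]}

```bash
mkdir -p pics; cat > h.py <<'E'
from workcell import env, imaging, ticket
import numpy as np, cv2
def cam(n):
    return imaging.read_camera(n)
def ray(c,u,v):
    K=c["camera_matrix"]; d=np.array([c["k1"],0,0,0,0],float)
    p=cv2.undistortPoints(np.array([[[u,v]]],float),np.array(K,float),d)[0,0]
    V=np.array(c["view"]);R=V[:3,:3];t=V[:3,3]
    return -R.T@t, R.T@np.array([p[0],p[1],1])
def plane(c,u,v,z):
    o,d=ray(c,u,v); return o+d*(z-o[2])/d[2]
def depth(c,u,v):
    o,d=ray(c,u,v); return o+d*float(c["z_map"][int(round(v)),int(round(u))])
E
python3 - <<'E'
from h import *
import pickle
for n in("scene","top"):
    c=cam(n);cv2.imwrite(f"pics/{n}0.png",c["color"]);pickle.dump(c,open(n+".pkl","wb"))
    print(n,ray(c,280,210),c["k1"],c["camera_matrix"][0])
print(env.get_state())
E
```

```text
scene (array([ 1.37771207, -0.76173046,  0.90144639]), array([-0.54508607,  0.58368633, -0.60191596])) -0.11011148640443386 [509.69444344   0.         275.81581662]
top (array([5.95288591e-01, 1.68629301e-04, 1.40999772e+00]), array([ 0.04418184, -0.01016656, -0.99897566])) -0.06760981683009867 [443.80284183   0.         278.77374035]
{'clock': 0.1, 'joint_pos': array([-1.46057947e+00,  3.13927528e-01,  4.51209037e-02,  1.30356628e+00,
        3.51863963e-05,  1.43121041e+00]), 'qvel': array([ 0.00077788, -0.00056337,  0.00296327, -0.00075495, -0.00083958,
        0.00129788]), 'tau': array([ 7.74254186e-04, -4.81726599e+01,  2.99243134e+01,  1.27136262e-02,
       -1.43117654e-04, -7.45216710e-06]), 'tcp_pos': array([ 0.14210904, -0.55672388,  0.23050833]), 'orientation': array([-7.87946639e-04,  9.92209650e-01,  1.24576835e-01,  2.91665491e-05]), 'wrist_force': array([ 0.28813738,  0.40343804, -0.35467119]), 'ft_torque': array([ 0.00533492, -0.0211946 ,  0.02544163]), 'grip_force': 0.0, 'finger_gap': 0.0855125934786125}
```

View pics/scene0.png

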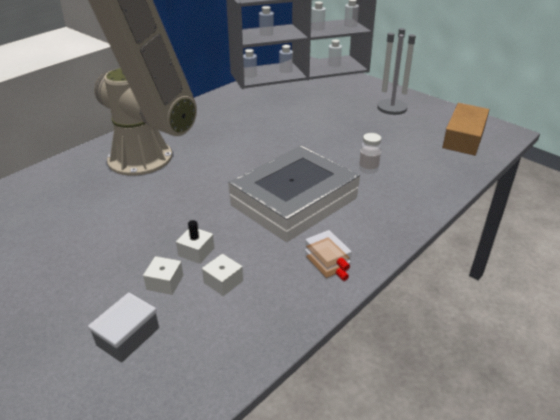

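View pics/top0.png

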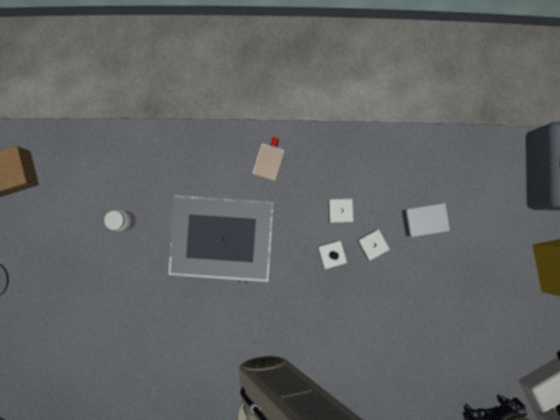

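The scene view shows three white blocks at (196,244), (163,275) and (222,274). Only the first holds the black-headed post, at (193,230). In the top view the same blocks are at (333,255) with the post, (341,211) and (374,245). The block at (333,255) is nearest the base, so it's the one meant. The shaker plate is at top (220,240), with a dark dot near (223,240) that may be the hole. Next I'll measure these and check close crops.

```bash
python3 - <<'E'
from h import *
import pickle
t=pickle.load(open("top.pkl","rb"));s=pickle.load(open("scene.pkl","rb"))
g=cv2.cvtColor(t["color"],6);
def comp(mask,off):
    n,l,st,ce=cv2.connectedComponentsWithStats(mask.astype(np.uint8));
    return [(st[i,4],np.round(ce[i]+off,1)) for i in range(1,n) if st[i,4]>3]
# post head top
for u,v in comp(g[240:270,318:350]<45,(318,240)): print("post top",u,v,plane(t,*v,0.10))
gs=cv2.cvtColor(s["color"],6)
m=gs[215:245,183:203]<50; ys,xs=np.nonzero(m);print("scene head px",xs.min()+183,xs.max()+183,ys.min()+215,ys.max()+215)
for v in(223,225): print(plane(s,193.5,v,0.10))
# blocks
for p in((333,255),(341,211),(374,245)):
    a,b=p; sub=g[b-22:b+22,a-22:a+22]; c=max(cv2.findContours((sub>150).astype(np.uint8),0,2)[0],key=cv2.contourArea)
    r=cv2.minAreaRect(c);q=(r[0][0]+a-22,r[0][1]+b-22);P=plane(t,*q,0.05);print("block",q,r[1],r[2],P,np.hypot(*P[:2]),depth(t,*q)[2])
# plate
sub=g[200:280,172:272];pm=(sub<75).astype(np.uint8)
c=max(cv2.findContours(pm,0,2)[0],key=cv2.contourArea);r=cv2.minAreaRect(c);q=(r[0][0]+172,r[0][1]+200)
print("plate",q,r, plane(t,*q,0.09));bp=cv2.boxPoints(r)+[172,200]
for w in bp: print(plane(t,*w,0.09))
print("plate z",depth(t,205,230),depth(t,240,250), "bench",depth(t,300,300))
print("dot",comp(g[222:258,192:250]<40,(192,222)),plane(t,223,240,.09),plane(s,291.5,180,.09))
A=cv2.resize(t["color"][225:285,300:400],None,fx=4,fy=4,interpolation=2)
B=cv2.resize(t["color"][200:285,165:280],None,fx=4,fy=4,interpolation=2)
C=cv2.resize(s["color"][140:230,220:370],None,fx=3,fy=3,interpolation=2)
H=np.zeros((590,800,3),np.uint8);H[:240,:400]=A;H[240:580,:460]=B[:340];H[:270,400:800]=C[:,:400]
cv2.imwrite("pics/crop.png",H)
E
```

```text
post top 31 [333.4 254.8] [ 0.52323867 -0.17252002  0.1       ]
scene head px 189 197 221 238
[ 0.52884741 -0.17435888  0.1       ]
[ 0.53518837 -0.17954485  0.1       ]
block (332.39171981811523, 254.53184509277344) (22.79903793334961, 22.79903793334961) 73.61045837402344 [ 0.52127104 -0.17600596  0.05      ] 0.5501832364175773 0.09998609877414588
block (341.0, 210.0) (22.0, 22.0) 90.0 [ 0.65814465 -0.20124629  0.05      ] 0.6882255776811198 0.021260523083257654
block (373.93311882019043, 244.62738800048828) (22.74547576904297, 22.585859298706055) 61.38954162597656 [ 0.55309496 -0.30383195  0.05      ] 0.6310530023466928 0.017043211041045225
plate (220.44247436523438, 237.86283111572266) ((48.442474365234375, 37.862831115722656), (65.65425872802734, 42.37260437011719), 3.814074993133545) [0.5682849  0.16246569 0.09      ]
[0.51049953 0.2630828  0.09      ]
[0.63622433 0.25735702 0.09      ]
[0.62606564 0.06188259 0.09      ]
[0.50060073 0.06823693 0.09      ]
plate z [0.5909401  0.20847328 0.09265268] [0.53303135 0.10399343 0.08669478] bench [ 0.37295217 -0.08168284 -0.00454425]
dot [] [0.56206134 0.15474385 0.09      ] [0.56940565 0.15218034 0.09      ]
```

View pics/crop.png

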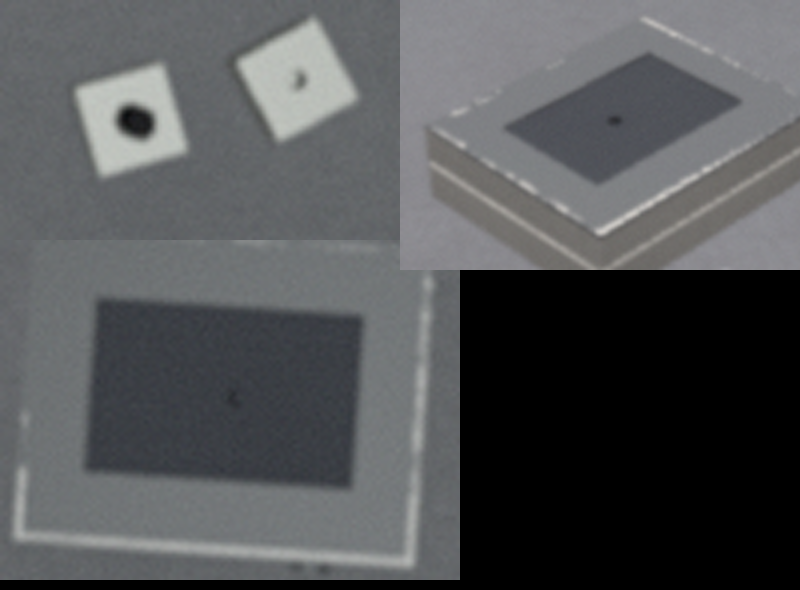

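The crop confirms the choice: the black head sits in the block nearest the base, and the next block is empty. The dark hole shows in the plate at top ≈ (223.3,239.6) and scene ≈ (291.6,180). I'll work out the hole's offset from the window in each view and start the approach.

```bash
python3 - <<'E'
from h import *
import pickle
for n,box,th in(("top",(172,200,272,280),75),("scene",(240,145,345,215),85)):
    c=pickle.load(open(n+".pkl","rb"));g=cv2.cvtColor(c["color"],6).astype(np.float32)
    x0,y0,x1,y1=box;sub=g[y0:y1,x0:x1]
    k=max(cv2.findContours((sub<th).astype(np.uint8),0,2)[0],key=cv2.contourArea)
    q=cv2.approxPolyDP(k,0.05*cv2.arcLength(k,True),True)[:,0]+[x0,y0]
    P=np.array([plane(c,*w,.09)[:2] for w in q]);ctr=P.mean(0)
    u,v=(223,240) if n=="top" else (292,180)
    w=g[v-5:v+6,u-5:u+6];d=np.clip(np.median(w)-w-8,0,None)
    yy,xx=np.mgrid[v-5:v+6,u-5:u+6];h=((xx*d).sum()/d.sum(),(yy*d).sum()/d.sum())
    r=cv2.minAreaRect((P*1000).astype(np.float32))
    print(n,P.round(4).tolist(),"rect",r,"ctr",ctr,"hole px",h,plane(c,*h,.09)[:2])
E
```

```text
top [[0.6319, 0.2575], [0.513, 0.261], [0.5011, 0.0706], [0.6257, 0.0667]] rect ((566.49267578125, 164.06500244140625), (191.08181762695312, 124.66574096679688), 88.1552505493164) ctr [0.56791656 0.16394138] hole px (np.float64(222.65217391304347), np.float64(239.08695652173913)) [0.5647532  0.15582783]
scene [[0.6292, 0.2587], [0.511, 0.2558], [0.5022, 0.0755], [0.6189, 0.0708]] rect ((565.67578125, 167.08816528320312), (189.24917602539062, 117.88603973388672), 87.1844482421875) ctr [0.56531207 0.16519556] hole px (np.float64(291.17045454545456), np.float64(179.76136363636363)) [0.56788726 0.15245316]
```

Emit:
apply_moves --rows '[{"xyz": [36, -21, 0], "turn": [0, 0, 0], "grip": 1}, {"xyz": [72, -43, 0], "turn": [0, 0, 0], "grip": 1}, {"xyz": [107, -64, 0], "turn": [0, 0, 0], "grip": 1}, {"xyz": [143, -85, 0], "turn": [0, 0, 0], "grip": 1}, {"xyz": [179, -107, 0], "turn": [0, 0, 0], "grip": 1}, {"xyz": [215, -128, 0], "turn": [0, 0, 0], "grip": 1}, {"xyz": [250, -149, 0], "turn": [0, 0, 0], "grip": 1}, {"xyz": [286, -170, 0], "turn": [0, 0, 0], "grip": 1}, {"xyz": [322, -192, 0], "turn": [0, 0, 0], "grip": 1}, {"xyz": [358, -213, 0], "turn": [0, 0, 0], "grip": 1}, {"xyz": [394, -235, 0], "turn": [0, 0, 0], "grip": 1}, {"xyz": [430, -256, 0], "turn": [0, 0, 0], "grip": 1}]'

```text
clock: 1.1
tcp_pos: [0.4956, -0.2016, 0.2311]
orientation: [-0.0, 0.992, 0.125, -0.0]
wrist_force: [0.3, -0.9, 0.8]
finger_gap: 0.0852
grip_force: 0.0
```

Emit:
apply_moves --rows '[{"xyz": [34, -20, 0], "turn": [0, 0, 0], "grip": 1}, {"xyz": [34, -20, 40], "turn": [0, 0, 0], "grip": 1}, {"xyz": [34, -20, 80], "turn": [0, 0, 0], "grip": 1}, {"xyz": [34, -20, 115], "turn": [0, 0, 0], "grip": 1}, {"xyz": [34, -20, 115], "turn": [0, 0, 0], "grip": 1}]'

```text
clock: 1.52
tcp_pos: [0.5178, -0.1727, 0.1089]
orientation: [-0.004, 0.992, 0.125, -0.006]
wrist_force: [-1.4, 0.3, -0.6]
finger_gap: 0.0852
grip_force: 0.0
```

```bash
python3 - <<'E'
from h import *
print(env.get_state()["joint_pos"],env.get_state()["tcp_pos"])
a=cam("scene")["color"][170:270,130:260];b=cam("top")["color"][200:300,280:400]
H=np.hstack([cv2.resize(a,None,fx=3,fy=3,interpolation=2),cv2.resize(b,None,fx=3,fy=3,interpolation=2)])
cv2.imwrite("pics/near.png",H)
E
```

```text
[-4.68933620e-01  3.35498628e-01 -2.32107640e-01  1.01669496e+00
 -1.23376192e-04  2.42183317e+00] [ 0.51779081 -0.17268633  0.10885981]
```

View pics/near.png

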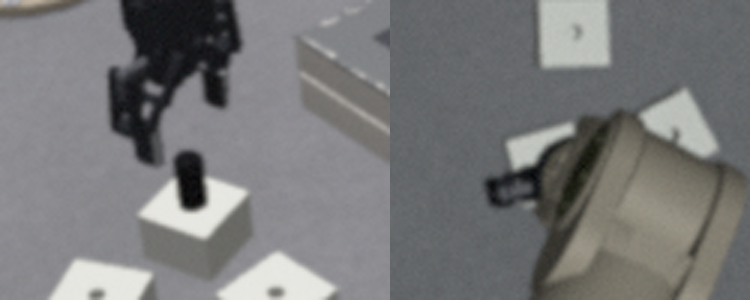

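The scene crop shows the open fingers straddling above the post, with tips at scene ≈ (180,222) and (202,204). The post and its block are undisturbed. I'll check the midpoint against the post.

```bash
python3 - <<'E'
from h import *
s=cam("scene")
for z in(.11,.122): print((plane(s,180,222,z)+plane(s,202,204.5,z))/2, plane(s,180,222,z)-plane(s,202,204.5,z))
g=cv2.cvtColor(s["color"],6)
ys,xs=np.nonzero(g[218:242,185:204]<60);ys+=218;xs+=185
for y in range(218,242): 
    r=xs[ys==y]; print(y,r.min() if len(r) else 0,r.max() if len(r) else 0,end='; ')
# head bottom centre ~ and top centre
print(env.get_state()["tcp_pos"])
E
```

```text
[ 0.50306041 -0.15947482  0.11      ] [ 0.01647948 -0.08603105  0.        ]
[ 0.51632198 -0.16860629  0.122     ] [ 0.01622962 -0.08472663  0.        ]
218 0 0; 219 0 0; 220 0 0; 221 190 195; 222 189 196; 223 189 196; 224 189 196; 225 189 196; 226 189 196; 227 189 197; 228 189 196; 229 190 196; 230 190 196; 231 190 196; 232 190 197; 233 190 197; 234 190 197; 235 191 197; 236 191 197; 237 191 197; 238 191 196; 239 0 0; 240 0 0; 241 0 0; [ 0.52310756 -0.17616642  0.11743303]
```

Emit:
apply_moves --rows '[{"xyz": [2, 0, 25], "turn": [0, 0, 0], "grip": 1}, {"xyz": [2, 0, 56], "turn": [0, 0, 0], "grip": 1}, {"xyz": [2, 0, 56], "turn": [0, 0, 0], "grip": 1}, {"xyz": [2, 0, 56], "turn": [0, 0, 0], "grip": 1}, {"xyz": [2, 0, 56], "turn": [0, 0, 0], "grip": 1}]'

```text
clock: 2.08
tcp_pos: [0.5262, -0.1764, 0.063]
orientation: [0.001, 0.992, 0.124, 0.001]
wrist_force: [0.5, -0.2, 0.4]
finger_gap: 0.0855
grip_force: 0.0
```

Emit:
apply_moves --rows '[{"xyz": [0, 0, 0], "turn": [0, 0, 0], "grip": 0.4}, {"xyz": [0, 0, 0], "turn": [0, 0, 0], "grip": 0.3}, {"xyz": [0, 0, 0], "turn": [0, 0, 0], "grip": 0.2}, {"xyz": [0, 0, 0], "turn": [0, 0, 0], "grip": 0}, {"xyz": [0, 0, 0], "turn": [0, 0, 0], "grip": 0}, {"xyz": [0, 0, 0], "turn": [0, 0, 0], "grip": 0}, {"xyz": [0, 0, 0], "turn": [0, 0, 0], "grip": 0}, {"xyz": [0, 0, 0], "turn": [0, 0, 0], "grip": 0}]' --force 50

```text
clock: 2.75
tcp_pos: [0.5249, -0.1754, 0.061]
orientation: [0.0, 0.992, 0.125, 0.0]
wrist_force: [-0.8, 0.9, 6.8]
finger_gap: 0.025
grip_force: 48.9
```

Emit:
apply_moves --rows '[{"xyz": [0, 0, -10], "turn": [0, 0, 0], "grip": 0}, {"xyz": [0, 0, -22], "turn": [0, 0, 0], "grip": 0}, {"xyz": [0, 0, -45], "turn": [0, 0, 0], "grip": 0}, {"xyz": [0, 0, -80], "turn": [0, 0, 0], "grip": 0}, {"xyz": [0, 0, -115], "turn": [0, 0, 0], "grip": 0}, {"xyz": [0, 0, -115], "turn": [0, 0, 0], "grip": 0}, {"xyz": [0, 0, -115], "turn": [0, 0, 0], "grip": 0}, {"xyz": [0, 0, -115], "turn": [0, 0, 0], "grip": 0}]'

```text
clock: 3.42
tcp_pos: [0.5244, -0.1752, 0.175]
orientation: [-0.0, 0.992, 0.125, -0.0]
wrist_force: [-0.3, -0.4, -1.4]
finger_gap: 0.0249
grip_force: 49.6
```

```bash
python3 - <<'E'
from h import *
s=cam("scene");st=env.get_state();print(st["tcp_pos"],st["wrist_force"],st["finger_gap"])
V=s["view"];p=V@np.r_[st["tcp_pos"]-[0,0,.033],1];K=s["camera_matrix"];uv=(K@(p[:3]/p[2]));print("expected tip px",uv)
u,v=uv[:2].astype(int);print(u,v)
cv2.imwrite("pics/held.png",cv2.resize(s["color"][v-50:v+30,u-50:u+50],None,fx=6,fy=6,interpolation=2))
E
```

```text
[ 0.52378651 -0.17489161  0.17406101] [ 0.04384017 -0.10168654 -0.91294239] 0.02486075026400446
expected tip px [190.08529815 209.32987358   1.        ]
190 209
```

View pics/held.png

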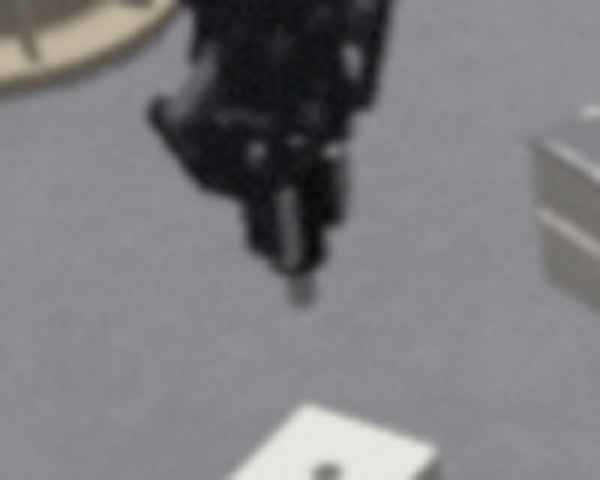

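The pin is held upright, with its tip at scene ≈ (190.3,209). That matches the expected spot under the TCP (190.1,209.3). Next I'll transport it to just short of the hole, turning the tool so its x runs along the shaker's y.

Emit:
apply_moves --rows '[{"xyz": [10, -25, 0], "turn": [0, 0, -0.106], "grip": 0}, {"xyz": [20, -49, 0], "turn": [0, 0, -0.212], "grip": 0}, {"xyz": [30, -74, 0], "turn": [0, 0, -0.318], "grip": 0}, {"xyz": [40, -99, 0], "turn": [0, 0, -0.424], "grip": 0}, {"xyz": [50, -124, 0], "turn": [0, 0, -0.53], "grip": 0}, {"xyz": [60, -148, 0], "turn": [0, 0, -0.635], "grip": 0}, {"xyz": [69, -173, 0], "turn": [0, 0, -0.741], "grip": 0}, {"xyz": [79, -198, 0], "turn": [0, 0, -0.847], "grip": 0}, {"xyz": [89, -223, 0], "turn": [0, 0, -0.953], "grip": 0}, {"xyz": [99, -247, 0], "turn": [0, 0, -1.06], "grip": 0}, {"xyz": [109, -272, 0], "turn": [0, 0, -1.165], "grip": 0}, {"xyz": [119, -297, 0], "turn": [0, 0, -1.27], "grip": 0}]'

```text
clock: 4.47
tcp_pos: [0.5652, 0.143, 0.173]
orientation: [-0.001, 0.723, 0.691, -0.002]
wrist_force: [0.4, -0.3, -1.6]
finger_gap: 0.0247
grip_force: 49.6
```

Emit:
apply_moves --rows '[{"xyz": [0, 0, 15], "turn": [0, 0, 0], "grip": 0}, {"xyz": [0, 0, 30], "turn": [0, 0, 0], "grip": 0}, {"xyz": [0, 0, 40], "turn": [0, 0, 0], "grip": 0}, {"xyz": [0, 0, 42], "turn": [0, 0, 0], "grip": 0}, {"xyz": [0, 0, 42], "turn": [0, 0, 0], "grip": 0}, {"xyz": [0, 0, 42], "turn": [0, 0, 0], "grip": 0}]'

```text
clock: 4.97
tcp_pos: [0.5664, 0.1414, 0.133]
orientation: [-0.0, 0.725, 0.689, -0.0]
wrist_force: [0.0, -0.1, -1.1]
finger_gap: 0.0249
grip_force: 49.6
```

```bash
python3 - <<'E'
from h import *
s=cam("scene");st=env.get_state();print(st["tcp_pos"],st["orientation"],st["wrist_force"],st["joint_pos"])
cv2.imwrite("pics/plate.png",cv2.resize(s["color"][120:220,230:360],None,fx=6,fy=6,interpolation=2))
E
```

```text
[0.56685828 0.14147849 0.13363975] [1.49674022e-04 7.25149147e-01 6.88591807e-01 1.21892781e-04] [ 0.76841364  0.80642075 -0.91784286] [ 1.07273346e-01  3.75598303e-01 -1.08089223e-01  1.08673336e+00
 -8.99176528e-05  1.72977530e+00]
```

View pics/plate.png

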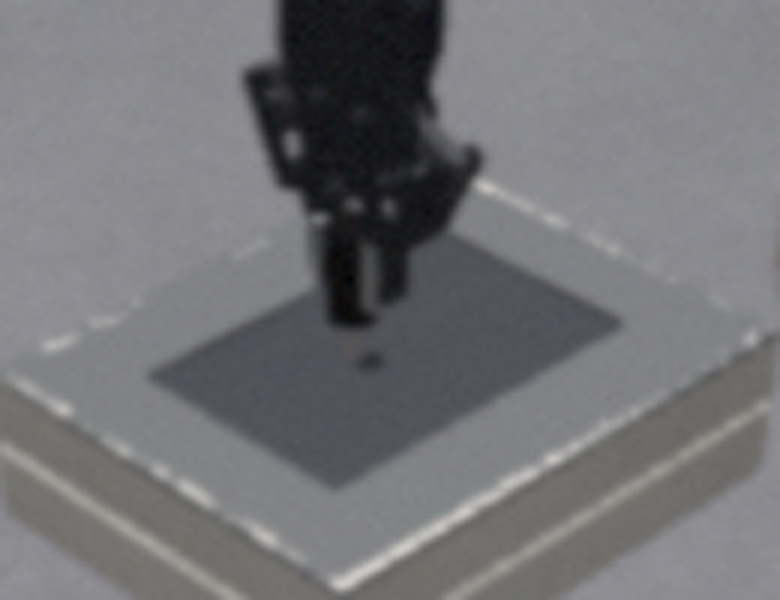

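The pin tip is at scene ≈ (289.2,180.5), about 10 mm above the plate. The dark hole is just to its right at ≈ (291.7,180.2).

```bash
python3 - <<'E'
from h import *
s=cam("scene");h=plane(s,291.5,180.0,.09);t=plane(s,289.1,180.2,.1006);print(h,t,h-t,env.get_state()["tcp_pos"])
E
```

```text
[0.56940565 0.15218034 0.09      ] [0.57568174 0.13485011 0.1006    ] [-0.0062761   0.01733023 -0.0106    ] [0.56711538 0.14152352 0.13399534]
```

Emit:
apply_moves --rows '[{"xyz": [0, 0, 3], "turn": [0, 0, 0], "grip": 0}, {"xyz": [0, 0, 5], "turn": [0, 0, 0], "grip": 0}, {"xyz": [0, 0, 7], "turn": [0, 0, 0], "grip": 0}, {"xyz": [0, 0, 8], "turn": [0, 0, 0], "grip": 0}, {"xyz": [0, 0, 8], "turn": [0, 0, 0], "grip": 0}, {"xyz": [0, 0, 8], "turn": [0, 0, 0], "grip": 0}]'

```text
clock: 5.57
tcp_pos: [0.5665, 0.1418, 0.1252]
orientation: [-0.0, 0.725, 0.689, -0.0]
wrist_force: [0.3, 0.5, -0.7]
finger_gap: 0.0253
grip_force: 49.6
```

Emit:
apply_moves --rows '[{"xyz": [0, 0, 1], "turn": [0, 0, 0], "grip": 0}, {"xyz": [0, 0, 1.5], "turn": [0, 0, 0], "grip": 0}, {"xyz": [0, 0, 2], "turn": [0, 0, 0], "grip": 0}, {"xyz": [0, 0, 2], "turn": [0, 0, 0], "grip": 0}]'

```text
clock: 5.9
tcp_pos: [0.5665, 0.1419, 0.1232]
orientation: [0.0, 0.725, 0.689, -0.0]
wrist_force: [-0.6, 0.4, -0.7]
finger_gap: 0.0252
grip_force: 49.6
```

Emit:
apply_moves --rows '[{"xyz": [0, 0, 0.5], "turn": [0, 0, 0], "grip": 0}, {"xyz": [0, 0, 1], "turn": [0, 0, 0], "grip": 0}, {"xyz": [0, 0, 1], "turn": [0, 0, 0], "grip": 0}, {"xyz": [0, 0, 1], "turn": [0, 0, 0], "grip": 0}]'

```text
clock: 6.23
tcp_pos: [0.5667, 0.1419, 0.1229]
orientation: [0.0, 0.725, 0.689, 0.0]
wrist_force: [-2.0, -0.1, 5.0]
finger_gap: 0.0251
grip_force: 50.2
```

Emit:
apply_moves --rows '[{"xyz": [0, 0, 0.5], "turn": [0, 0, 0], "grip": 0}, {"xyz": [0, 0, 0.5], "turn": [0, 0, 0], "grip": 0}, {"xyz": [0, 0, 0.5], "turn": [0, 0, 0], "grip": 0}]'

```text
clock: 6.48
tcp_pos: [0.5667, 0.1419, 0.1228]
orientation: [0.0, 0.725, 0.689, 0.0]
wrist_force: [-3.2, -0.3, 7.8]
finger_gap: 0.0253
grip_force: 50.6
```

Contact is at TCP z 0.1228 with about 8 N, as expected. Now sliding towards the hole.

Emit:
apply_moves --rows '[{"xyz": [1.5, 0, 0], "turn": [0, 0, 0], "grip": 0}, {"xyz": [3, 0, 0], "turn": [0, 0, 0], "grip": 0}, {"xyz": [4.5, 0, 0], "turn": [0, 0, 0], "grip": 0}, {"xyz": [6, 0, 0], "turn": [0, 0, 0], "grip": 0}, {"xyz": [7.5, 0, 0], "turn": [0, 0, 0], "grip": 0}, {"xyz": [7.5, 0, 0], "turn": [0, 0, 0], "grip": 0}]'

```text
clock: 6.98
tcp_pos: [0.5679, 0.148, 0.1228]
orientation: [0.002, 0.725, 0.689, -0.0]
wrist_force: [-0.0, -3.7, 6.5]
finger_gap: 0.0246
grip_force: 50.3
```

Emit:
apply_moves --rows '[{"xyz": [1, 0, 0], "turn": [0, 0, 0], "grip": 0}, {"xyz": [2, 0, 0], "turn": [0, 0, 0], "grip": 0}, {"xyz": [2, 0, 0], "turn": [0, 0, 0], "grip": 0}]'

```text
clock: 7.23
tcp_pos: [0.5682, 0.15, 0.1228]
orientation: [0.002, 0.725, 0.688, -0.0]
wrist_force: [-0.8, -3.5, 7.0]
finger_gap: 0.0247
grip_force: 50.3
```

Emit:
apply_moves --rows '[{"xyz": [0.7, 0, 0], "turn": [0, 0, 0], "grip": 0}, {"xyz": [1.4, 0, 0], "turn": [0, 0, 0], "grip": 0}, {"xyz": [2, 0, 0], "turn": [0, 0, 0], "grip": 0}, {"xyz": [2, 0, 0], "turn": [0, 0, 0], "grip": 0}]'

```text
clock: 7.57
tcp_pos: [0.5683, 0.1521, 0.1227]
orientation: [0.002, 0.725, 0.689, -0.0]
wrist_force: [0.4, -4.9, 5.4]
finger_gap: 0.0246
grip_force: 50.2
```

Emit:
apply_moves --rows '[{"xyz": [0.7, 0, 0], "turn": [0, 0, 0], "grip": 0}, {"xyz": [1.4, 0, 0], "turn": [0, 0, 0], "grip": 0}, {"xyz": [2, 0, 0], "turn": [0, 0, 0], "grip": 0}, {"xyz": [2, 0, 0], "turn": [0, 0, 0], "grip": 0}]'

```text
clock: 7.9
tcp_pos: [0.5681, 0.1551, 0.1222]
orientation: [0.001, 0.725, 0.689, 0.0]
wrist_force: [0.6, -3.5, 3.9]
finger_gap: 0.0247
grip_force: 50.1
```

Emit:
apply_moves --rows '[{"xyz": [0.7, 0, 0], "turn": [0, 0, 0], "grip": 0}, {"xyz": [1.4, 0, 0], "turn": [0, 0, 0], "grip": 0}, {"xyz": [2, 0, 0], "turn": [0, 0, 0], "grip": 0}, {"xyz": [2, 0, 0], "turn": [0, 0, 0], "grip": 0}]'

```text
clock: 8.23
tcp_pos: [0.5668, 0.1572, 0.1212]
orientation: [-0.0, 0.725, 0.689, -0.001]
wrist_force: [0.2, -3.8, 0.7]
finger_gap: 0.0245
grip_force: 49.8
```

The tip has dropped 1.6 mm and the normal force is gone, so it has found the hole. Pushing in gently.

Emit:
apply_moves --rows '[{"xyz": [0, 0, 0.5], "turn": [0, 0, 0], "grip": 0}, {"xyz": [0, 0, 1], "turn": [0, 0, 0], "grip": 0}, {"xyz": [0, 0, 1.5], "turn": [0, 0, 0], "grip": 0}, {"xyz": [0, 0, 1.5], "turn": [0, 0, 0], "grip": 0}]'

```text
clock: 8.57
tcp_pos: [0.5669, 0.1571, 0.1209]
orientation: [0.0, 0.725, 0.689, -0.0]
wrist_force: [-3.0, -3.1, 7.4]
finger_gap: 0.0245
grip_force: 50.5
```

Emit:
apply_moves --rows '[{"xyz": [-0.5, -0.5, 0], "turn": [0, 0, 0], "grip": 0}, {"xyz": [-1, -1, 0], "turn": [0, 0, 0], "grip": 0}, {"xyz": [-1, -1, 0], "turn": [0, 0, 0], "grip": 0}, {"xyz": [-1, -1, 0], "turn": [0, 0, 0], "grip": 0}]'

```text
clock: 8.9
tcp_pos: [0.5661, 0.1566, 0.1201]
orientation: [-0.0, 0.725, 0.689, 0.0]
wrist_force: [-1.2, -2.5, -0.8]
finger_gap: 0.0249
grip_force: 49.7
```

Going down further. The y force says to move slightly more toward −y.

Emit:
apply_moves --rows '[{"xyz": [-0.5, -0.3, 0.5], "turn": [0, 0, 0], "grip": 0}, {"xyz": [-0.5, -0.3, 1], "turn": [0, 0, 0], "grip": 0}, {"xyz": [-0.5, -0.3, 2], "turn": [0, 0, 0], "grip": 0}, {"xyz": [-0.5, -0.3, 2], "turn": [0, 0, 0], "grip": 0}]'

```text
clock: 9.23
tcp_pos: [0.5656, 0.1562, 0.1175]
orientation: [-0.001, 0.725, 0.689, -0.0]
wrist_force: [0.4, 0.0, -0.7]
finger_gap: 0.0247
grip_force: 49.6
```

Emit:
apply_moves --rows '[{"xyz": [0, 0, 2], "turn": [0, 0, 0], "grip": 0}, {"xyz": [0, 0, 4], "turn": [0, 0, 0], "grip": 0}, {"xyz": [0, 0, 6], "turn": [0, 0, 0], "grip": 0}, {"xyz": [0, 0, 6], "turn": [0, 0, 0], "grip": 0}]'

```text
clock: 9.57
tcp_pos: [0.5656, 0.1559, 0.1116]
orientation: [-0.0, 0.725, 0.689, -0.0]
wrist_force: [-0.1, -0.3, -0.9]
finger_gap: 0.0249
grip_force: 49.6
```

Emit:
apply_moves --rows '[{"xyz": [0, 0, 2], "turn": [0, 0, 0], "grip": 0}, {"xyz": [0, 0, 4], "turn": [0, 0, 0], "grip": 0}, {"xyz": [0, 0, 6], "turn": [0, 0, 0], "grip": 0}, {"xyz": [0, 0, 6], "turn": [0, 0, 0], "grip": 0}]'

```text
clock: 9.9
tcp_pos: [0.5656, 0.1559, 0.1057]
orientation: [-0.0, 0.725, 0.689, -0.0]
wrist_force: [0.1, 0.3, -1.3]
finger_gap: 0.0247
grip_force: 49.6
```

Emit:
apply_moves --rows '[{"xyz": [0, 0, 2], "turn": [0, 0, 0], "grip": 0}, {"xyz": [0, 0, 3.5], "turn": [0, 0, 0], "grip": 0}, {"xyz": [0, 0, 4.5], "turn": [0, 0, 0], "grip": 0}, {"xyz": [0, 0, 4.5], "turn": [0, 0, 0], "grip": 0}]'

```text
clock: 10.23
tcp_pos: [0.5658, 0.1559, 0.1014]
orientation: [-0.0, 0.725, 0.689, -0.0]
wrist_force: [1.0, 0.7, -1.0]
finger_gap: 0.025
grip_force: 49.6
```

Emit:
apply_moves --rows '[{"xyz": [0, 0, 0.5], "turn": [0, 0, 0], "grip": 0}, {"xyz": [0, 0, 1], "turn": [0, 0, 0], "grip": 0}, {"xyz": [0, 0, 1], "turn": [0, 0, 0], "grip": 0}]'

```text
clock: 10.48
tcp_pos: [0.5661, 0.1559, 0.101]
orientation: [0.0, 0.725, 0.689, 0.0]
wrist_force: [-0.8, 0.0, 0.3]
finger_gap: 0.0249
grip_force: 49.8
```

Emit:
apply_moves --rows '[{"xyz": [0, 0, 0.5], "turn": [0, 0, 0], "grip": 0}, {"xyz": [0, 0, 0.5], "turn": [0, 0, 0], "grip": 0}, {"xyz": [0, 0, 0.5], "turn": [0, 0, 0], "grip": 0}]'

```text
clock: 10.73
tcp_pos: [0.5661, 0.1559, 0.1009]
orientation: [0.0, 0.725, 0.689, 0.0]
wrist_force: [-2.0, 0.4, 6.1]
finger_gap: 0.0246
grip_force: 50.2
```

Emit:
apply_moves --rows '[{"xyz": [0, 0, 0], "turn": [0, 0, 0], "grip": 0.7}, {"xyz": [0, 0, 0], "turn": [0, 0, 0], "grip": 0.7}, {"xyz": [0, 0, 0], "turn": [0, 0, 0], "grip": 0.7}, {"xyz": [0, 0, 0], "turn": [0, 0, 0], "grip": 0.7}, {"xyz": [0, 0, 0], "turn": [0, 0, 0], "grip": 0.7}, {"xyz": [0, 0, -20], "turn": [0, 0, 0], "grip": 0.7}, {"xyz": [0, 0, -50], "turn": [0, 0, 0], "grip": 0.7}, {"xyz": [0, 0, -90], "turn": [0, 0, 0], "grip": 0.7}, {"xyz": [-30, 0, -120], "turn": [0, 0, 0], "grip": 0.7}, {"xyz": [-60, 0, -120], "turn": [0, 0, 0], "grip": 0.7}, {"xyz": [-60, 0, -120], "turn": [0, 0, 0], "grip": 0.7}]'

```text
clock: 11.65
tcp_pos: [0.5645, 0.0924, 0.223]
orientation: [0.002, 0.726, 0.688, 0.001]
wrist_force: [-0.1, -0.4, -0.6]
finger_gap: 0.0598
grip_force: 0.0
```

```bash
python3 - <<'E'
from h import *
s=cam("scene");cv2.imwrite("pics/end.png",cv2.resize(s["color"][90:220,200:370],None,fx=4,fy=4,interpolation=2))
st=env.get_state();print(st["tcp_pos"],st["wrist_force"],st["finger_gap"])
E
```

```text
[0.56363871 0.09408432 0.22147021] [-0.57859193 -0.25535901 -0.24877456] 0.059997279937866306
```

View pics/end.png

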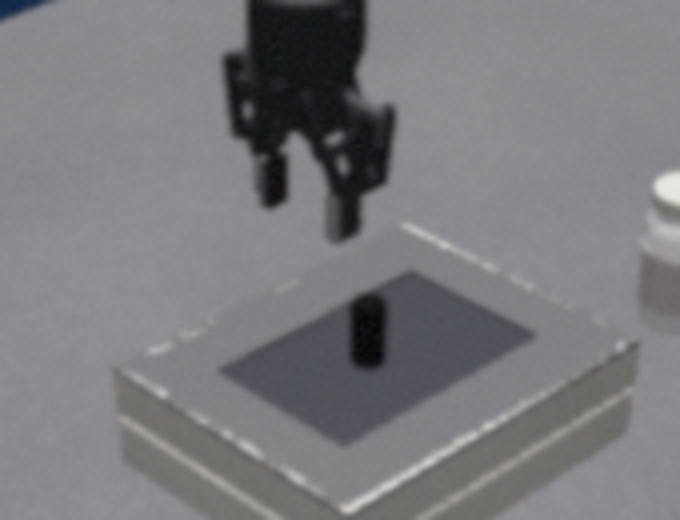

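The post stands upright with its head down on the plate at crop (368,365), scene ≈ (292,181). The gripper is open and clear of it. Handing in.

```bash
python3 -c "
from h import *
print(ticket.hand_in())"
```

```text
the job is handed in; nothing more can be done
None
```

The job is handed in: the post is in the plate's hole, upright and released with its head down on the plate and the gripper clear; force readings while pressing stayed under 8 N, and the hand-in returned no verdict.

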